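# Load the print plate into the curing box and ease its sprung flap shut

## Robot

A 7-joint arm with a two-finger parallel gripper is mounted at the origin on the work surface. World frame = base frame: x ahead of the robot, y to its left, z up, the work surface at z = 0. Lengths are in m, angles in rad, forces in N, time in s.
With the tool pointing down it reaches from about 0.35 to 0.9 m from the base axis. Payload 8.1 kg.
Tool frame: the origin (TCP) lies at the centre of the arm's flange, where the gripper is bolted on; the fingertips stand 178 mm ahead of it and the grasp point (between the pads) lies 159 mm ahead of it; z points along the fingers, y is the direction in which the jaws open and shut (so a half turn about z gives the same grasp; the last joint's range is limited). The gripper opens to 92 mm and grips with 3 to 60 N. Pads are 19 mm wide; open, the fingers measure 130 mm over their backs; the gripper's body (75 mm by 190 mm) begins 47 mm behind the grasp point.
Start: joints at [1.153, 0.434, 0.025, 1.573, -0.012, 1.134, -0.075], TCP at [0.193, -0.594, 0.405] pointing down, gripper open.
Joint ranges: [-2.62, 2.62], [-0.44, 2.09], [-1.27, 1.32], [0.08, 2.57], [-1.32, 4.46], [0.12, 2], [-2.74, 2.74]. Speed limits (rad/s): [2.22, 2.22, 3.01, 3.01, 3.14, 3.14, 3.14].

## Interface

Orientations are given as a rotation vector (axis times angle).
In Python, from cell import arm gives the robot as it stands. The module is installed in compiled form; this text tells all that it offers.
- The arm moves only by the tool move_arm, never from a script. Its argument "steps" is a list of rows, each a list of 4 numbers: the shift along the tool's x, y, z in mm, then the turn about the tool's z in rad. In form: [[x, y, z, twist], ...]. A call has 1 to 20 rows; each row is the pose to reach, as a shift and turn from the pose commanded when the call began, along the tool's axes at that moment; what a row does not reach only later rows make up. A row lasts 1/8 s, in which the tool goes at most 62.5 mm and 10.7 degrees, less where a joint would pass 70% of its speed; a pose out of reach is approached as far as the arm can. A call with a gripper value outside its range is refused whole. "grip" is the finger opening in mm, from 0 to 91.8, set as the call begins (left out, the last holds). The fingers move at their own pace and stop on an object; "grip_force" is the grip in N (left out, the last holds). Time passes only in rows, so rows that repeat a pose let the fingers close. It gives the time, the measured TCP pose, the force and the opening at its end, in the units of the state.
- arm.observe(): the state, without advancing time (a new reading comes with each control period).
- arm.get_image(name): name is "scene" or "side" or "wrist"; returns the picture (420x560x3 uint8, red, green, blue); there is no depth.
- arm.camera_info(name): a dict with "mtx" (3x3 intrinsics, pixels), "pose" (4x4, takes a point from camera to world coordinates); the wrist camera has in their place "T_tool_cam" (4x4, takes a point from camera to tool coordinates, whose origin is the TCP and whose axes are the flange's). Camera axes: x right, y down, z forward; pixel columns grow to the right and rows downward; lengths in m; the calibration is good to about 2 mm. A picture is of the moment at which its call begins: read the wrist's pose just before it. camera_info takes no time and is no camera call.
- arm.sign_off(): hands the job in, once; it reports no verdict.
The state is a dict: "clock": time; "joints": joint angles; "dq": joint speeds; "joint_efforts": joint torques, N m; "position": TCP position; "ee_rot": TCP orientation; "force": force on the tool from outside, world axes, zero at the start; "ft_torque": the same for the moment, N m; "width": opening from 0.0 (shut) to 1.0 (fully open).
Only numpy, scipy, OpenCV 4.12 (cv2) and the standard library are available. Lean on these libraries where they do the work, as an engineer would, in place of code of your own. Each camera call takes 0.05 s, during which the arm holds its last target.

## Task

Put the round print plate into the open curing box, fully home with its three grooves on the three steel balls; set it down, do not drop it. Then take the amber flap by its bar and ease it all the way shut against its spring so that it does not slam and shake the petals off, then let go. Leave the jar, the mug and the yellow tape ring where they are.

Things in the scene. Friction and masses are not known exactly. Their poses are not given: they have to be found in the camera images.
- cure_box: Grey open-topped metal curing box fixed to the bench, 160 deep (its x) by 220 wide (its y) by 115 mm high, walls and floor 6 mm. Origin: centre of its underside, on the bench. Its -x side is its front, facing roughly towards the robot; place and yaw vary. Inside, three steel balls on short posts form the plate's mount. The amber flap covers the top when shut.
- mount (a point): Where the print plate's origin lies when the plate is fully seated: on the vertical axis through the middle of the three balls, which is also the middle of the box, 28.3 mm above the bench. Axes as the box's.
- ball0 (a point): Centre of a steel ball of the mount, 16 mm in diameter, 26 mm above the bench and 40 mm from the mount's axis, straight towards the box's front (-x of the box).
- ball1 (a point): Centre of a steel ball of the mount, 16 mm in diameter, 26 mm above the bench and 40 mm from the mount's axis, 120 degrees anticlockwise from ball0 seen from above.
- ball2 (a point): Centre of a steel ball of the mount, 16 mm in diameter, 26 mm above the bench and 40 mm from the mount's axis, 240 degrees anticlockwise from ball0 seen from above.
- plate: Loose round aluminium print plate, 120 mm across, pink printed petals fixed on top, 0.3 to 0.55 kg, standing on three vee-shaped feet. Origin: centre, at the feet's lips (on the bench at the start). Disc at heights 9 to 17 mm; on it an upright black grip, 56 mm along the plate's x, 12 mm thick along its y, top at 72 mm. An orange mark at the rim points along the plate's +x, away from the centre.
- groove0 (a point): Mouth of the vee groove under the orange mark, 40 mm along +x from the plate's origin. Two more grooves lie at +120 and -120 degrees. All open downwards and run radially, 18 mm wide at the mouth, 9 mm deep. Home, each sits over one ball (any of the three turns will do); their slippery sides centre the plate by its weight from a few mm off. In other turns it does not seat.
- flap (a joint): Angle (rad) of the amber flap (0.3 kg): 0 shut, flat on the box; 1.75 wide open, leaning a little back past upright, where it starts. An over-centre spring keeps it open above about 1.5 (about 1.5 N at the bar pulls it off); below that, spring and weight pull it shut with up to 3 N at the bar. It slams if let go, even a few degrees from shut: keep hold until it rests on the box.
- flap_hinge (a point): Middle of the flap's hinge line, which runs along the box's y at the rear upper edge: 80 mm along the box's +x from its centre, 115 mm above the bench.
- flap_bar (a point): Middle of the flap's round aluminium pull bar, 10 mm thick, along the box's y, 120 mm long between its two arms; 198 mm from the hinge line and 4 mm off the hinge's plane on the flap's upper face, 38 mm beyond the flap's free edge, with a clear gap between. Shut, it is 119 mm above the bench, in front of the box; open, about 309 mm, over the box's rear. It can turn between the fingers.
- jar: Bystander: clear jar with a green cap, 68 mm in diameter, 85 mm high. Origin: centre of its underside.
- mug: Bystander: white mug, 76 mm in diameter, 90 mm high. Origin: centre of its underside.
- tape: Bystander: yellow ring of tape lying flat, 96 mm in diameter, 24 mm high. Origin: centre of its underside.
Things that resemble listed ones, but are neither listed nor needed, are in the scene too. Leave any blue look-alike of the plate alone.

How it is judged:
On the way, in this order (a step that is already met when the one before it is completed fails the run):
1. the plate is fully home on the three balls and released, the flap still open (horizontal distance between plate and mount below 0.005 m and z of plate in the frame of mount below 0.003 m and angle between plate's own z axis and vertical below 0.05 rad and (horizontal distance between groove0 and ball0 below 0.006 m or horizontal distance between groove0 and ball1 below 0.006 m or horizontal distance between groove0 and ball2 below 0.006 m) and contact force between the fingers and plate below 0.1 N and value of joint flap above 1.3 rad), for 0.2 s.
2. the flap is shut, the plate still home (horizontal distance between plate and mount below 0.005 m and z of plate in the frame of mount below 0.003 m and angle between plate's own z axis and vertical below 0.05 rad and (horizontal distance between groove0 and ball0 below 0.006 m or horizontal distance between groove0 and ball1 below 0.006 m or horizontal distance between groove0 and ball2 below 0.006 m) and value of joint flap below 0.025 rad), for 0.2 s.
At the end, for the whole second after the job is handed in: The plate rests on the mount (within 5 mm sideways, no more than 3 mm high, tilted under 0.05 rad, groove under the orange mark within 6 mm of one of the balls), at rest and released; the flap is shut (under 0.025 rad) and let go (all of step 2 and contact force between the fingers and plate below 0.1 N and linear speed of plate below 0.02 m/s and contact force between the fingers and cure_box below 0.1 N); the robot touches nothing.
It fails at once if the flap slams: it turns shut faster than 2 rad/s (bar at 0.4 m/s) in its last 0.5 rad (value of joint flap below 0.5 rad and velocity of joint flap below -2 rad/s).
It fails at once if the plate is dropped: it moves faster than 0.5 m/s while the fingers do not hold it (contact force between the fingers and plate below 0.1 N and linear speed of plate above 0.5 m/s).
It fails at once if the plate is tipped by more than 0.6 rad (angle between plate's own z axis and vertical above 0.6 rad).
It fails at once if the jar, the mug or the tape ring is moved by more than 30 mm (distance of any of jar, mug, tape from where it was at the start of the episode above 0.03 m).
It also fails if it takes over 58 s, if anything falls off the work surface, if the arm or the gripper's body presses on something with over 40 N, if the wrist force passes 120 N, or if a joint passes its speed limit or range.

## Working session

There is one attempt and no reset: what is moved stays moved. The work goes in short steps, Python scripts to look and compute and a tool call to move; the robot and the scene stay as the last step left them, time stands still between calls to the robot, and variables do not carry over. Pictures are saved under pics/ and viewed, and the job is handed in when it is done.

Besides the shell and the picture viewer there is one more tool, called after ">>>" as name([rows], argument=value, ...), one row to a line, values as JSON. move_arm: Moves the arm, as the interface text tells. Its arguments: {"type":"object","properties":{"steps":{"type":"array"},"grip":{"type":"number"},"grip_force":{"type":"number"}},"required":["steps"]}

```bash
mkdir -p pics
python3 - <<'E'
from cell import arm
import cv2,numpy as np
s=arm.observe();print(s)
for n in ["scene","side","wrist"]:
    im=arm.get_image(n);cv2.imwrite(f"pics/{n}0.png",im[:,:,::-1])
    print(n,arm.camera_info(n))
E
```

```text
{'clock': 0.0, 'joints': array([ 1.15340278,  0.43523675,  0.02500075,  1.57412327, -0.01159933,
        1.13401454, -0.07509288]), 'dq': array([-1.95072112e-03, -1.06616783e-03,  7.67753329e-04, -2.71497545e-03,
       -1.23344038e-03,  3.53800602e-04, -4.17022396e-05]), 'joint_efforts': array([-1.10894625e-04, -6.67843652e+01,  9.84572209e-01, -3.14455569e+01,
       -6.05825102e-02,  4.29583434e-02,  1.35675195e-04]), 'position': array([ 0.19339251, -0.5940712 ,  0.4039264 ]), 'ee_rot': array([-3.10121588e+00, -4.92052905e-01,  6.49526459e-04]), 'force': array([ 0.04576904,  0.08091194, -0.13307317]), 'ft_torque': array([ 0.02045852,  0.03952989, -0.02360479]), 'width': 0.9997244746758804}
scene {'mtx': array([[492.20648524,   0.        , 276.0740729 ],
       [  0.        , 492.20648524, 210.71591685],
       [  0.        ,   0.        ,   1.        ]]), 'pose': array([[-0.85957467,  0.3853697 , -0.33559138,  1.02279755],
       [ 0.51075301,  0.62707598, -0.58813865,  0.72792577],
       [-0.01620952, -0.6769534 , -0.73584737,  1.04425075],
       [ 0.        ,  0.        ,  0. 
[... 271 characters left out ...]
0.20144956,  0.72282411, -0.66101693,  0.74237259],
       [-0.00642546, -0.67581284, -0.73704527,  0.93032385],
       [ 0.        ,  0.        ,  0.        ,  1.        ]])}
wrist {'mtx': array([[290.94324565,   0.        , 284.43374308],
       [  0.        , 290.94324565, 207.95176136],
       [  0.        ,   0.        ,   1.        ]]), 'T_tool_cam': array([[ 3.89710683e-06, -9.54757666e-01, -2.97384936e-01,
         8.23286197e-02],
       [ 9.99999912e-01,  1.28653949e-04, -3.99940358e-04,
         8.46878367e-05],
       [ 4.20105869e-04, -2.97384908e-01,  9.54757582e-01,
         2.08851072e-02],
       [ 0.00000000e+00,  0.00000000e+00,  0.00000000e+00,
         1.00000000e+00]])}
```

View pics/scene0.png

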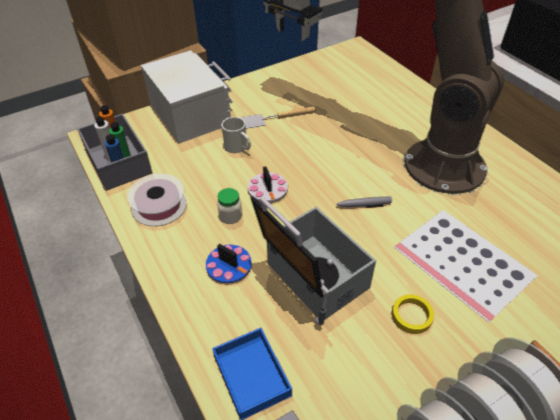

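View pics/side0.png

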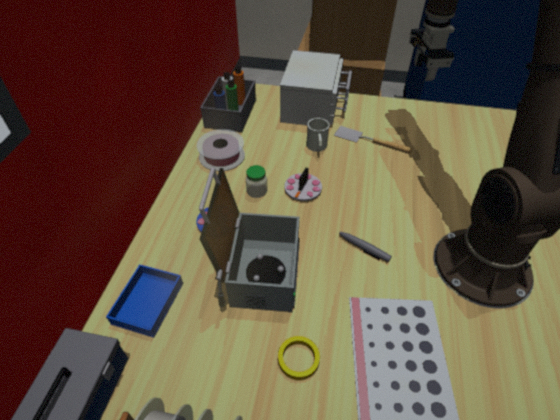

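View pics/wrist0.png

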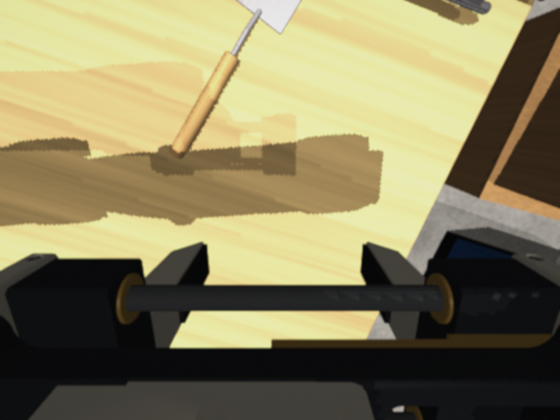

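Plate candidates in the scene view are the aluminium disc with pink petals at (268,186), the blue look-alike at (229,262) and the cake-like roll at (157,198). Only the first one fits: it is aluminium with a black grip and an orange mark. I'll confirm it in a crop.

```bash
cat > h.py <<'E'
import numpy as np,cv2
from cell import arm
from scipy.spatial.transform import Rotation as R
def cam(n,s=None):
    i=arm.camera_info(n)
    if n=='wrist':
        T=np.eye(4);T[:3,:3]=R.from_rotvec(s['ee_rot']).as_matrix();T[:3,3]=s['position']
        return i['mtx'],T@i['T_tool_cam']
    return i['mtx'],i['pose']
def ray(c,uv):
    K,P=c;d=P[:3,:3]@np.linalg.inv(K)@np.array([uv[0],uv[1],1.]);return P[:3,3],d/np.linalg.norm(d)
def onz(c,uv,z):
    o,d=ray(c,uv);return o+d*(z-o[2])/d[2]
def tri(obs):
    A=np.zeros((3,3));b=np.zeros(3);L=[]
    for c,uv in obs:
        o,d=ray(c,uv);M=np.eye(3)-np.outer(d,d);A+=M;b+=M@o;L.append((o,M))
    p=np.linalg.solve(A,b);return p,[round(1000*np.linalg.norm(M@(p-o)),1) for o,M in L]
def proj(c,p):
    K,P=c;q=np.linalg.inv(P)@np.append(p,1);u=K@q[:3];return u[:2]/u[2]
E
python3 - <<'E'
import cv2,numpy as np
a=cv2.imread('pics/scene0.png');b=cv2.imread('pics/side0.png')
A=cv2.resize(a[155:215,230:310],None,fx=5,fy=5,interpolation=2)
B=cv2.resize(b[155:215,263:343],None,fx=5,fy=5,interpolation=2)
C=cv2.resize(a[190:330,240:390],(400,373),interpolation=2)[:300]
cv2.imwrite('pics/crop1.png',np.hstack([A,B]))
C=cv2.resize(a[185:335,240:390],(400,400),interpolation=2)
D=cv2.resize(b[165:315,180:330],(400,400),interpolation=2)
cv2.imwrite('pics/crop2.png',np.hstack([C,D]))
E
```

```text
(no output)
```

View pics/crop1.png

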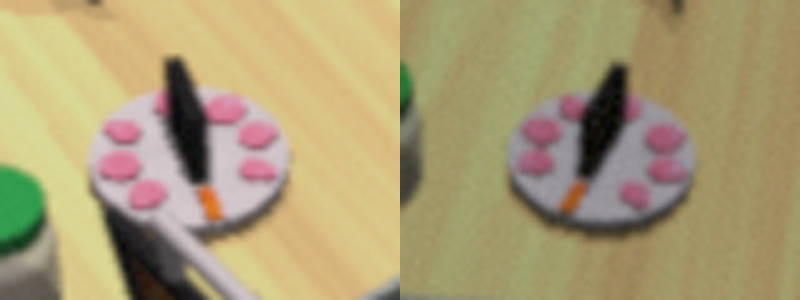

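View pics/crop2.png

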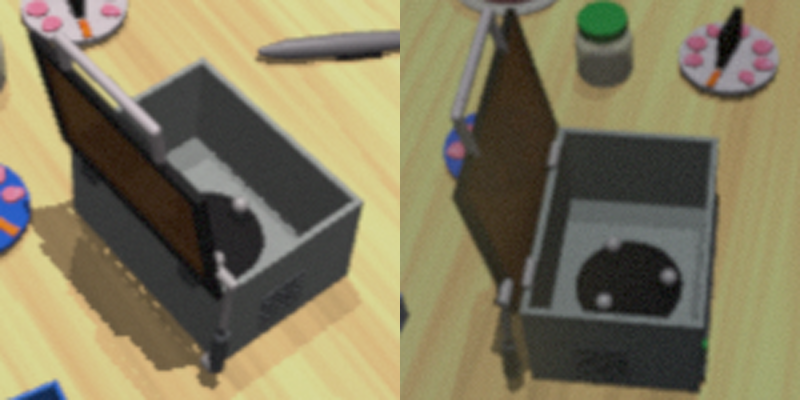

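The crop confirms it: a light disc with pink petals, a black grip and an orange mark (scene about (271,195), side about (298,194)). In the side view the three balls are at about (260,256), (280,268) and (256,277). Next I'll measure rough positions.

Run:
```python
from h import *
sc,si=cam('scene'),cam('side')
print('mark',tri([(sc,(271.6,195.4)),(si,(297.6,194.2))]))
f=lambda x,y:(263+(x-400)/5,155+y/5); g=lambda x,y:(230+x/5,155+y/5)
print('grip top outer?',tri([(sc,g(174,60)),(si,f(617,66))]))
print('disc c',onz(sc,g(190,155),.017),onz(si,f(603,155),.017))
s2=lambda x,y:(180+(x-400)/2.667,165+y/2.667); c2=lambda x,y:(240+x/2.667,185+y/2.667)
B=[onz(si,s2(*p),.026) for p in [(613,244),(668,276),(604,300)]]
for b in B: print('ball',b)
print('mean',np.mean(B,0)); print([np.linalg.norm(b-np.mean(B,0)) for b in B])
print('ball tri',tri([(sc,c2(240,204)),(si,s2(613,244))]))
print('ball tri',tri([(sc,c2(240,204)),(si,s2(668,276))]))
print('front-right corner top',tri([(sc,c2(358,204)),(si,s2(703,325))]), )
print('front-left corner top',tri([(sc,c2(203,64)),(si,s2(716,140))]), )
print('bar R/L',tri([(sc,c2(155,140)),(si,s2(460,120))]),tri([(sc,c2(60,40)),(si,s2(493,15))]))
```

```text
mark (array([ 0.53462461, -0.15236442,  0.01871863]), [np.float64(1.2), np.float64(1.2)])
grip top outer? (array([ 0.51932165, -0.21516795,  0.07436234]), [np.float64(1.2), np.float64(1.2)])
disc c [ 0.52374377 -0.19158593  0.017     ] [ 0.52227629 -0.19570372  0.017     ]
ball [0.5935901  0.10665707 0.026     ]
ball [0.53127367 0.13386974 0.026     ]
ball [0.58679763 0.17363022 0.026     ]
mean [0.5705538  0.13805234 0.026     ]
[np.float64(0.03894013954845636), np.float64(0.03950218848124415), np.float64(0.03911070580981979)]
ball tri (array([0.5741624 , 0.18470114, 0.12257162]), [np.float64(8.4), np.float64(8.4)])
ball tri (array([0.53113104, 0.13727943, 0.02777478]), [np.float64(1.9), np.float64(1.9)])
front-right corner top (array([0.48060981, 0.23652544, 0.10781384]), [np.float64(3.0), np.float64(3.0)])
front-left corner top (array([0.50494151, 0.02755502, 0.1121123 ]), [np.float64(3.4), np.float64(3.4)])
bar R/L (array([0.68148877, 0.2122851 , 0.30037636]), [np.float64(4.0), np.float64(4.0)]) (array([0.69210176, 0.09095327, 0.30263964]), [np.float64(2.5), np.float64(2.5)])
```

```bash
cat >> h.py <<'E'
def goto(s,p,yawy=None):
    """tool shift mm + twist to world TCP p, tool-y yaw (deg)"""
    M=R.from_rotvec(s['ee_rot']).as_matrix()
    d=M.T@(np.array(p)-s['position'])*1000
    y=np.degrees(np.arctan2(M[1,1],M[0,1]))
    tw=0 if yawy is None else -np.radians((yawy-y+180)%360-180)
    return np.round(d,1),round(tw,3),'yaw_y now',round(y,2),'tilt',np.round(M[:,2],4)
E
python3 - <<'E'
from h import *
s=arm.observe()
p=[.523,-.1935,.36]
print(goto(s,p,-16))
# projected plate pixel in wrist at target
s2=dict(s);s2['position']=np.array(p);y=np.radians(-16)
M=np.array([[-np.sin(y),np.cos(y),0],[np.cos(y),np.sin(y),0],[0,0,-1.]]);s2['ee_rot']=R.from_matrix(M).as_rotvec()
c=cam('wrist',s2);print(proj(c,[.523,-.1935,.017]),proj(c,[.519,-.215,.072]),proj(c,[.5346,-.152,.017]))
E
```

```text
(array([ 437.4, -278.9,   44.4]), np.float64(-0.977), 'yaw_y now', np.float64(-71.97), 'tilt', array([-4.0e-04,  1.1e-03, -1.0e+00]))
[284.47783142 192.890238  ] [286.57856367 228.25055739] [284.21697133 154.78847488]
```

>>> move_arm([
  [50,-32,5,-0.1],
  [100,-64,10,-0.25],
  [150,-96,15,-0.4],
  [200,-128,20,-0.55],
  [250,-160,25,-0.7],
  [300,-192,30,-0.85],
  [350,-224,36,-0.977],
  [400,-256,40,-0.977],
  [437,-279,44,-0.977],
  [437,-279,44,-0.977],
  [437,-279,44,-0.977],
])

```text
clock: 1.52
position: [0.5223, -0.1942, 0.3604]
ee_rot: [-2.509, -1.891, 0.002]
force: [-0.1, -1.0, 0.3]
width: 0.997
```

Run:
```python
from h import *
s=arm.observe();print(s['clock'],s['position'],s['ee_rot'],s['dq'].round(3),s['joints'].round(3))
np.save('s1.npy',s,allow_pickle=True)
cv2.imwrite('pics/w1.png',arm.get_image('wrist')[:,:,::-1])
```

```text
1.525 [ 0.52229706 -0.19422049  0.36041332] [-2.50869454e+00 -1.89054267e+00  1.59958475e-03] [ 0.022 -0.008  0.015  0.004  0.     0.001  0.001] [ 0.521  0.396 -0.35   1.775  0.159  0.999 -0.17 ]
```

View pics/w1.png

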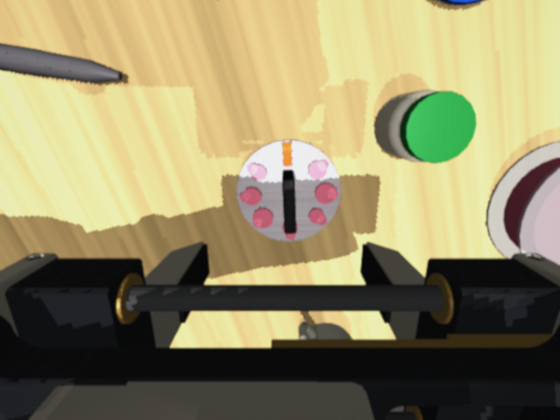

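The plate is at wrist pixel (288,191), with its mark at (287,152) and the grip along the image column. The jar at (425,127) stays clear of the fingers. Next I'll refine the plate's centre and yaw.

Run:
```python
from h import *
s=np.load('s1.npy',allow_pickle=True).item();c=cam('wrist',s)
im=cv2.imread('pics/w1.png');hsv=cv2.cvtColor(im,cv2.COLOR_BGR2HSV)
roi=np.zeros(im.shape[:2],np.uint8);cv2.circle(roi,(288,191),58,255,-1)
H,S,V=cv2.split(hsv)
wood=((H>10)&(H<35)&(S>55))
om=((H>5)&(H<22)&(S>150)&(V>120)).astype(np.uint8)*255&roi
m=om;y,x=np.nonzero(m[:170]);print('mark px',x.mean(),y.mean(),len(x))
mk=onz(c,(x.mean(),y.mean()),.017)
disc=((~wood).astype(np.uint8)*255&roi)|om
disc=cv2.morphologyEx(disc,cv2.MORPH_OPEN,np.ones((5,5)))
cn=max(cv2.findContours(disc,0,1)[0],key=cv2.contourArea)
e=cv2.fitEllipse(cn);print('ellipse',e)
ctr=onz(c,e[0],.015);print('centre',ctr,'mark',mk)
d=mk-ctr;print('mark r',np.linalg.norm(d[:2]),'yaw',np.degrees(np.arctan2(d[1],d[0])))
# grip dark
g=((V<60)).astype(np.uint8)*255&roi;cn=max(cv2.findContours(g,0,1)[0],key=cv2.contourArea)
r=cv2.minAreaRect(cn);print(r);b=cv2.boxPoints(r);
P=[onz(c,q,.072) for q in b];print(np.round(P,4))
sc,si=cam('scene'),cam('side')
print('mark tri',tri([(c,(287.4,152)),(sc,(271.6,195.4)),(si,(297.6,194.2))]))
v=im.copy();cv2.ellipse(v,e,(0,255,0),1);cv2.imwrite('pics/w1d.png',cv2.resize(v[120:260,210:370],None,fx=5,fy=4))
cv2.imwrite('pics/w1d.png',cv2.resize(v[125:260,215:365],None,fx=4,fy=4))
```

```text
mark px 286.7483870967742 153.46451612903226 155
ellipse ((288.3951721191406, 192.12911987304688), (96.3153076171875, 104.9570083618164), 86.46016693115234)
centre [ 0.52747694 -0.19631933  0.015     ] mark [ 0.53772394 -0.15328332  0.017     ]
mark r 0.04423911523519739 yaw 76.60707840581276
((288.7825012207031, 201.4739227294922), (61.232662200927734, 10.993895530700684), 88.09085083007812)
[[ 0.5307 -0.1613  0.072 ]
 [ 0.5406 -0.1638  0.072 ]
 [ 0.5263 -0.2231  0.072 ]
 [ 0.5157 -0.2205  0.072 ]]
mark tri (array([ 0.53622716, -0.15143011,  0.01984611]), [np.float64(2.7), np.float64(1.5), np.float64(2.2)])
```

View pics/w1d.png

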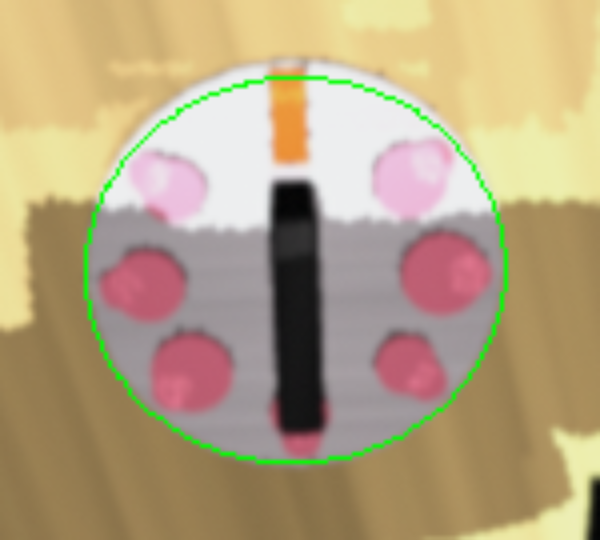

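Run:
```python
from h import *
s=np.load('s1.npy',allow_pickle=True).item();c=cam('wrist',s)
q=lambda x,y:(215+(x-2)/4,125+(y-2)/4)
for z in(.013,.017): print('ctr',[onz(c,((q(85,260)[0]+q(507,260)[0])/2,(q(290,58)[1]+q(290,462)[1])/2),z)])
ct=onz(c,(q(296,260)[0],q(296,260)[1]),.015)
mk=onz(c,q(289.5,110),.017);d=mk-ct;print(mk,np.degrees(np.arctan2(d[1],d[0])),np.linalg.norm(d))
a=onz(c,q(294.5,220),.072);b=onz(c,q(301,430),.072);print('grip',a,b,np.degrees(np.arctan2(*(a-b)[[1,0]])))
e1=onz(c,q(301,433),.072);print('grip end',e1, 'centre by +28', e1+28e-3*(a-b)/np.linalg.norm(a-b))
```

```text
ctr [array([ 0.52832676, -0.19384258,  0.013     ])]
ctr [array([ 0.52854369, -0.19289095,  0.017     ])]
[ 0.53829116 -0.15179435  0.017     ] 76.66263366254007 0.042771543623958304
grip [ 0.53379653 -0.17047105  0.072     ] [ 0.52099474 -0.22167758  0.072     ] 75.96359503075362
grip end [ 0.52077906 -0.22244567  0.072     ] centre by +28 [ 0.52757013 -0.1952817   0.072     ]
```

Run:
```python
from h import *
s=arm.observe();print(s['position'],goto(s,[.5278,-.194,.217],-13.7))
```

```text
[ 0.52200826 -0.19486823  0.36051225] (array([  2.6,   5.4, 143.5]), np.float64(-0.041), 'yaw_y now', np.float64(-16.08), 'tilt', array([-9.e-04, -6.e-04, -1.e+00]))
```

>>> move_arm([
  [2,4,25,-0.041],
  [2.5,5,55,-0.041],
  [2.5,5,85,-0.041],
  [2.5,5,110,-0.041],
  [2.5,5,130,-0.041],
  [2.5,5,143,-0.041],
  [2.5,5,143,-0.041],
  [2.5,5,143,-0.041],
])

```text
clock: 2.58
position: [0.5284, -0.1931, 0.2185]
ee_rot: [2.469, 1.941, 0.001]
force: [-0.6, 0.5, 1.1]
width: 1.001
```

Run:
```python
from h import *
s=arm.observe();print(s['clock'],s['position'],s['force'],goto(s,[.5278,-.194,.217],-13.7))
cv2.imwrite('pics/w2.png',arm.get_image('wrist')[:,:,::-1])
```

```text
2.575 [ 0.52835671 -0.19307742  0.2184523 ] [-0.55609142  0.47558853  1.07747159] (array([-1. , -0.3,  1.5]), np.float64(0.0), 'yaw_y now', np.float64(-13.67), 'tilt', array([ 1.e-03, -4.e-04, -1.e+00]))
```

View pics/w2.png

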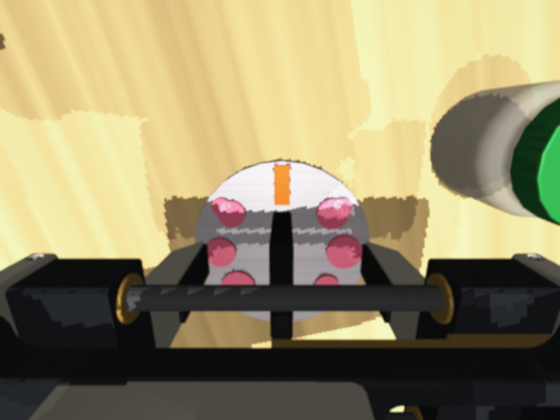

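The grip is centred between the fingers (x about 282 against 284), with the mark at (282,185). I'll close the fingers.

>>> move_arm([
  [0,0,0,0],
  [0,0,0,0],
  [0,0,0,0],
  [0,0,0,0],
  [0,0,0,0],
  [0,0,0,0],
], grip=5, grip_force=30)

```text
clock: 3.38
position: [0.5282, -0.1927, 0.2177]
ee_rot: [-2.469, -1.942, 0.0]
force: [0.6, 0.3, 0.0]
width: 0.396
```

>>> move_arm([
  [0,0,0,0],
  [0,0,0,0],
  [0,0,0,0],
  [0,0,0,0],
])

```text
clock: 3.88
position: [0.5281, -0.1927, 0.2177]
ee_rot: [-2.469, -1.942, 0.0]
force: [-0.5, 0.4, 0.5]
width: 0.13
```

Run:
```python
from h import *
s=arm.observe()
print(goto(s,[.5282,-.1927,.39],-13.7));print(goto(s,[.55,.0,.5],-6))
p=[.55,.0,.5]
s2=dict(s);s2['position']=np.array(p);y=np.radians(-6)
M=np.array([[-np.sin(y),np.cos(y),0],[np.cos(y),np.sin(y),0],[0,0,-1.]]);s2['ee_rot']=R.from_matrix(M).as_rotvec()
c=cam('wrist',s2);
for b in [[.5936,.1067,.026],[.5313,.1339,.026],[.5868,.1736,.026],[.4806,.2365,.11],[.505,.0275,.112]]:print(proj(c,b))
```

```text
(array([ 0.000e+00,  1.000e-01, -1.723e+02]), np.float64(0.001), 'yaw_y now', np.float64(-13.64), 'tilt', array([-2.e-04,  0.e+00, -1.e+00]))
(array([ 192.4,  -24.2, -282.3]), np.float64(-0.133), 'yaw_y now', np.float64(-13.64), 'tilt', array([-2.e-04,  0.e+00, -1.e+00]))
[305.61968402  96.46507004]
[260.81243679  81.18311212]
[296.74865598  45.86000491]
[194.89398671 -27.0057739 ]
[245.72372954 166.16039245]
```

>>> move_arm([
  [0,0,-15,0],
  [0,0,-45,0],
  [0,0,-90,0],
  [15,-2,-135,-0.02],
  [45,-6,-180,-0.05],
  [80,-10,-220,-0.08],
  [120,-15,-255,-0.11],
  [155,-19,-280,-0.133],
  [180,-22,-282,-0.133],
  [192,-24,-282,-0.133],
  [192,-24,-282,-0.133],
  [192,-24,-282,-0.133],
])

```text
clock: 5.38
position: [0.55, -0.0019, 0.4993]
ee_rot: [-2.337, -2.1, 0.002]
force: [0.3, -0.3, -2.9]
width: 0.129
```

Run:
```python
from h import *
s=arm.observe();print(s['clock'],s['position'],s['force'],s['width'],s['dq'].round(3),s['joints'].round(3))
np.save('s3.npy',s,allow_pickle=True)
cv2.imwrite('pics/w3.png',arm.get_image('wrist')[:,:,::-1])
```

```text
5.375 [ 0.54999308 -0.00190645  0.49930124] [ 0.30568534 -0.33978683 -2.87288755] 0.12868886688178444 [ 0.006  0.001 -0.    -0.004 -0.002 -0.    -0.002] [ 0.269  0.291 -0.476  1.578  0.137  1.306 -0.333]
```

View pics/w3.png

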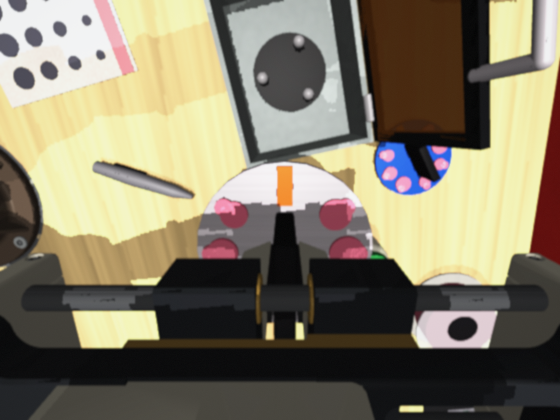

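The balls show clearly at (308,94), (262,78) and (298,41). The plate is in hand with its mark at (285,186), and the bar arm is at the right, near (545,60). I'll measure these.

Run:
```python
from h import *
s=np.load('s3.npy',allow_pickle=True).item();c=cam('wrist',s);si=cam('side');sc=cam('scene')
def cent(im,u,v,r=9,full=False):
    g=cv2.cvtColor(im,cv2.COLOR_BGR2GRAY).astype(float)[v-r:v+r+1,u-r:u+r+1]
    w=np.clip(g-np.median(g)-30,0,None); w=(w>0)*1.
    yy,xx=np.mgrid[v-r:v+r+1,u-r:u+r+1];return np.array([(w*xx).sum()/w.sum(),(w*yy).sum()/w.sum()])
w3=cv2.imread('pics/w3.png');sd=cv2.imread('pics/side0.png')
W=[cent(w3,*p) for p in [(308,94),(262,78),(298,41)]]
S=[cent(sd,*p,r=5) for p in [(260,256),(280,268),(256,277)]]
print(W,S)
for nm,P in(('w',[onz(c,p,.026) for p in W]),('s',[onz(si,p,.026) for p in S]),('tri',[tri([(c,a),(si,b)])[0] for a,b in zip(W,S)])):
    P=np.array(P);m=P.mean(0);print(nm,P.round(4).tolist(),'mean',m.round(4),'r',np.linalg.norm((P-m)[:,:2],axis=1).round(4))
    for p,off in zip(P,(300+6,186,66)):pass
    d=P-m; ang=np.degrees(np.arctan2(d[:,1],d[:,0]));print(ang, 'yaw',(ang-np.array([-60,180,60])+180)%360-180)
v=np.hstack([cv2.resize(w3[20:170,215:365],(400,400),interpolation=2),cv2.resize(w3[150:300,210:360],(400,400),interpolation=2)]);cv2.imwrite('pics/w3c.png',v)
```

```text
[array([309.61666667,  94.825     ]), array([259.5       ,  77.98412698]), array([299.50724638,  37.58695652])] [array([259., 255.]), array([281.40625, 266.9375 ]), array([255.71875, 278.53125])]
w [[0.5993, 0.1057, 0.026], [0.5299, 0.1357, 0.026], [0.5914, 0.1806, 0.026]] mean [0.5735 0.1406 0.026 ] r [0.0434 0.0439 0.0437]
[ -53.63195648 -173.56383658   65.86516406] yaw [6.36804352 6.43616342 5.86516406]
s [[0.597, 0.1023, 0.026], [0.5299, 0.1286, 0.026], [0.588, 0.1771, 0.026]] mean [0.5716 0.136  0.026 ] r [0.0422 0.0424 0.0443]
[ -53.00168181 -169.91352787   68.29532183] yaw [ 6.99831819 10.08647213  8.29532183]
tri [[0.5976, 0.1052, 0.03], [0.5296, 0.1345, 0.0343], [0.5893, 0.1794, 0.0294]] mean [0.5722 0.1397 0.0312] r [0.0429 0.0429 0.0433]
[ -53.59400966 -172.97740044   66.70032276] yaw [6.40599034 7.02259956 6.70032276]
```

View pics/w3c.png

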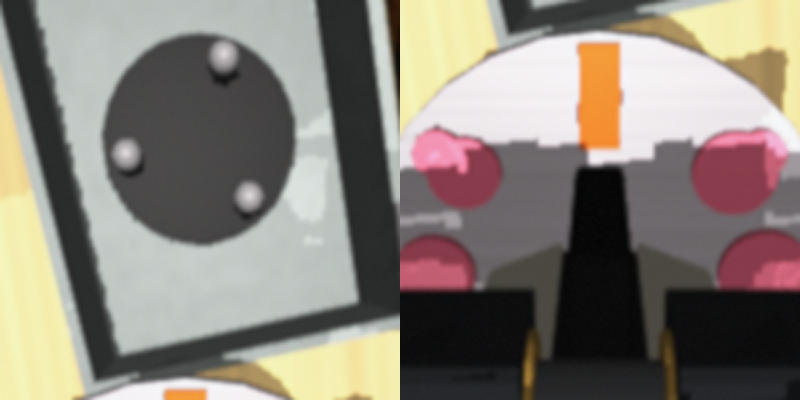

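Run:
```python
from h import *
s=np.load('s3.npy',allow_pickle=True).item();c=cam('wrist',s);si=cam('side');sc=cam('scene')
k=2.6667
W=[(308.2,93.7),(262.4,77.5),(298.8,40.8)];S=[(259.9,256.5),(280.5,268.5),(256.5,277.5)]
for nm,P in(('w',[onz(c,p,.026) for p in W]),('s',[onz(si,p,.026) for p in S]),('tri',[tri([(c,a),(si,b)])[0] for a,b in zip(W,S)])):
    P=np.array(P);m=P.mean(0);print(nm,P.round(4).tolist(),'mean',m.round(4),'r',np.linalg.norm((P-m)[:,:2],axis=1).round(4))
    d=P-m; ang=np.degrees(np.arctan2(d[:,1],d[:,0]));print('yaw',((ang-np.array([-60,180,60])+180)%360-180).round(2))
print('scene ball0',onz(sc,(240+240/k,185+204/k),.026))
M=R.from_rotvec(s['ee_rot']).as_matrix();z=s['position'][2]-.2177
q=lambda x,y:(210+(x-400-1)/k,150+(y-1)/k)
for n,p,zz in(('rim',(600,32),z+.016),('mark out',(600,42),z+.017),('mark in',(600,148),z+.017),('grip far base?',(600,167),z+.017)):
    P=onz(c,q(*p),zz);print(n,(M.T@(P-s['position'])*1000).round(1))
# compare pick-time (w2)
```

```text
w [[0.5974, 0.1074, 0.026], [0.5341, 0.1359, 0.026], [0.5901, 0.1767, 0.026]] mean [0.5739 0.14   0.026 ] r [0.0402 0.04   0.0402]
yaw [5.8  5.9  6.15]
s [[0.5935, 0.1067, 0.026], [0.5312, 0.1339, 0.026], [0.5868, 0.1737, 0.026]] mean [0.5705 0.1381 0.026 ] r [0.0389 0.0395 0.0391]
yaw [6.21 6.08 5.43]
tri [[0.5954, 0.1071, 0.0263], [0.5326, 0.1353, 0.0275], [0.588, 0.1758, 0.0291]] mean [0.572  0.1394 0.0276] r [0.0399 0.0396 0.0397]
yaw [5.89 5.86 6.23]
scene ball0 [0.53098631 0.13840898 0.026     ]
rim [ 55.2   1.6 201.6]
mark out [ 53.    1.6 200.6]
mark in [ 27.3   1.6 200.7]
grip far base? [ 22.5   1.6 200.7]
```

Run:
```python
from h import *
i=arm.camera_info('wrist');print(i['mtx'],i['T_tool_cam'])
s=np.load('s3.npy',allow_pickle=True).item();c=cam('wrist',s)
M=R.from_rotvec(s['ee_rot']).as_matrix();print(M.round(4));P=onz(c,(284.6,162),.298);print((M.T@(P-s['position'])*1000))
c2=cam('wrist',s);print(c[1]-c2[1])
print(arm.observe()['position'],s['position'])
```

```text
[[290.94324565   0.         284.43374308]
 [  0.         290.94324565 207.95176136]
 [  0.           0.           1.        ]] [[ 3.95912556e-06 -9.54836525e-01 -2.97131638e-01  8.13405786e-02]
 [ 1.00000000e+00  7.21260465e-07  1.10067031e-05  1.44211827e-03]
 [-1.02952928e-05 -2.97131638e-01  9.54836525e-01  2.08838491e-02]
 [ 0.00000000e+00  0.00000000e+00  0.00000000e+00  1.00000000e+00]]
[[ 1.066e-01  9.943e-01 -1.100e-03]
 [ 9.943e-01 -1.066e-01 -9.000e-04]
 [-1.000e-03 -1.000e-03 -1.000e+00]]
[ 54.9956566    1.54696453 201.24668781]
[[0. 0. 0. 0.]
 [0. 0. 0. 0.]
 [0. 0. 0. 0.]
 [0. 0. 0. 0.]]
[ 0.55005918 -0.00197089  0.49932713] [ 0.54999308 -0.00190645  0.49930124]
```

```bash
python3 - <<'E'
from h import *
for k in range(4): print(arm.camera_info('wrist')['T_tool_cam'][:3,3],arm.camera_info('side')['pose'][:3,3],arm.camera_info('scene')['pose'][:3,3])
E
python3 -c "
from cell import arm
print(arm.camera_info('wrist')['T_tool_cam'][:3,3],arm.camera_info('side')['pose'][:3,3])"
```

```text
[0.08134058 0.00144212 0.02088385] [0.40879577 0.74237259 0.93032385] [1.02279755 0.72792577 1.04425075]
[0.08134058 0.00144212 0.02088385] [0.40879577 0.74237259 0.93032385] [1.02279755 0.72792577 1.04425075]
[0.08134058 0.00144212 0.02088385] [0.40879577 0.74237259 0.93032385] [1.02279755 0.72792577 1.04425075]
[0.08134058 0.00144212 0.02088385] [0.40879577 0.74237259 0.93032385] [1.02279755 0.72792577 1.04425075]
[0.08134058 0.00144212 0.02088385] [0.40879577 0.74237259 0.93032385]
```

Run:
```python
from h import *
a=arm.get_image('scene')[:,:,::-1];b=arm.get_image('side')[:,:,::-1]
cv2.imwrite('pics/sc4.png',a);cv2.imwrite('pics/si4.png',b)
s=arm.observe();M=R.from_rotvec(s['ee_rot']).as_matrix()
ctr=s['position']+M@np.array([0,0,.159]);
o=[]
for n,im in(('scene',a),('side',b)):
    u,v=proj(cam(n),ctr).astype(int);print(n,u,v);o.append((u,v))
    x0,y0=u-50,v-40;o[-1]=(x0,y0)
    cr=cv2.resize(im[max(y0,0):y0+100,x0:x0+100],(400,400),interpolation=2);cv2.imwrite(f'pics/{n}4c.png',cr)
cv2.imwrite('pics/c4.png',np.hstack([cv2.imread('pics/scene4c.png'),cv2.imread('pics/side4c.png')]));print(o)
```

```text
scene 296 138
side 283 140
[(np.int64(246), np.int64(98)), (np.int64(233), np.int64(100))]
```

View pics/c4.png

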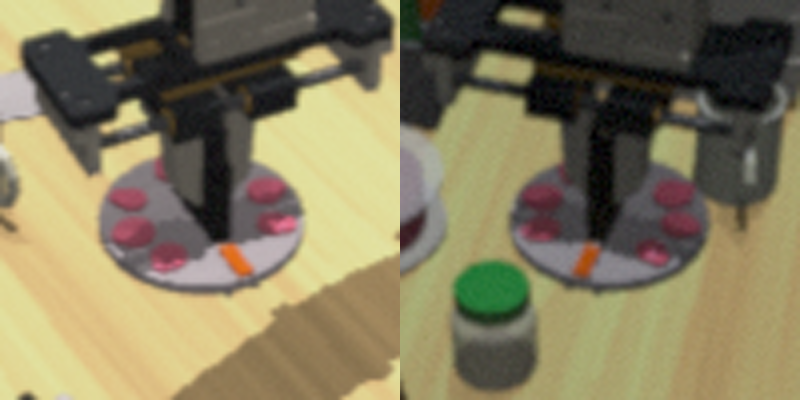

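Run:
```python
from h import *
s=arm.observe();M=R.from_rotvec(s['ee_rot']).as_matrix();sc,si=cam('scene'),cam('side')
a=lambda x,y:(246+(x-1.5)/4,98+(y-1.5)/4); b=lambda x,y:(233+(x-401.5)/4,100+(y-1.5)/4)
t=lambda P:(M.T@(P-s['position'])*1000).round(1)
p,e=tri([(sc,a(237,261)),(si,b(587,262))]);print('mark',p,e,t(p))
zt=.2986
for n,c,f in(('sc',sc,lambda:a(201,0)),('si',si,lambda:b(609.5,0))):
    pass
print('mark on z',t(onz(sc,a(237,261),zt)),t(onz(si,b(587,262),zt)))
# expected px of disc rim extremes given centre offset in tool
for off in(0,-2.5,-5):
    th=np.linspace(0,2*np.pi,361)
    o=[]
    for c,(x0,y0),k in((sc,(246,98),0),(si,(233,100),400)):
        q=[]
        for zz in(.201-.0002,.209):
            P=np.stack([off/1000+.06*np.cos(th),.06*np.sin(th),0*th+zz],1)
            q+=[proj(c,s['position']+M@v) for v in P]
        q=np.array(q);q=(q-[x0,y0])*4+1.5+[k,0];o.append((q.min(0).round(),q.max(0).round()))
    print(off,o)
```

```text
mark [0.55284224 0.03999288 0.30056561] [np.float64(1.2), np.float64(1.2)] [ 41.7  -1.6 198.9]
mark on z [ 41.5  -2.1 200.8] [ 37.8  -0.7 200.8]
0 [(array([ 97., 153.]), array([305., 300.])), (array([504., 159.]), array([706., 300.]))]
-2.5 [(array([ 96., 150.]), array([303., 297.])), (array([505., 156.]), array([707., 297.]))]
-5 [(array([ 94., 148.]), array([301., 295.])), (array([507., 154.]), array([708., 295.]))]
```

Run:
```python
from h import *
s=arm.observe()
print(goto(s,[.5674,.1401,.42],96.0))
```

```text
(array([142.8,   2.1,  79.4]), np.float64(-1.782), 'yaw_y now', np.float64(-6.12), 'tilt', array([-6.e-04, -4.e-04, -1.e+00]))
```

>>> move_arm([
  [5,0,0,-0.1],
  [15,0,0,-0.25],
  [30,0,0,-0.42],
  [45,0,0,-0.6],
  [60,0,0,-0.78],
  [75,0,0,-0.96],
  [90,0,0,-1.14],
  [105,1,0,-1.32],
  [120,1,0,-1.5],
  [132,2,15,-1.65],
  [140,2,40,-1.75],
  [143,2,65,-1.782],
  [143,2,79,-1.782],
  [143,2,79,-1.782],
  [143,2,79,-1.782],
])

```text
clock: 7.4
position: [0.5674, 0.1414, 0.4217]
ee_rot: [-0.165, 3.136, 0.0]
force: [0.3, 0.1, -2.7]
width: 0.129
```

Run:
```python
from h import *
s=arm.observe();print(s['clock'],s['position'],s['force'],s['joints'].round(3),goto(s,[.5674,.1401,.42],96.0))
np.save('s5.npy',s,allow_pickle=True);print(arm.camera_info('wrist')['T_tool_cam'][:3,3])
w=arm.get_image('wrist')[:,:,::-1];d=arm.get_image('side')[:,:,::-1]
cv2.imwrite('pics/w5.png',w);cv2.imwrite('pics/si5.png',d)
cv2.imwrite('pics/c5.png',np.hstack([cv2.resize(w,(400,300)),cv2.resize(d[120:330,130:410],(400,300))]))
```

```text
7.4 [0.56740066 0.14141843 0.42167308] [ 0.34213942  0.08007444 -2.73077464] [ 0.236  0.486 -0.837  1.602  0.378  1.223  1.001] (array([ 0.1, -1.3,  1.7]), np.float64(0.0), 'yaw_y now', np.float64(96.02), 'tilt', array([ 1.2e-03,  3.0e-04, -1.0e+00]))
[0.07926095 0.00023772 0.02088744]
```

View pics/c5.png

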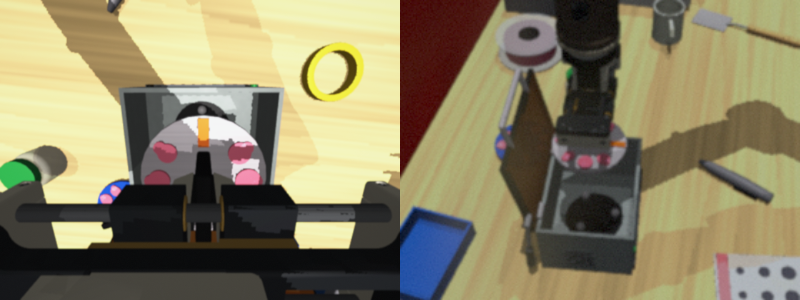

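Run:
```python
import cv2,numpy as np
w=cv2.imread('pics/w5.png');cv2.imwrite('pics/w5c.png',cv2.resize(w[110:270,150:410],(780,480),interpolation=2))
```

```text
(no output)
```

View pics/w5c.png

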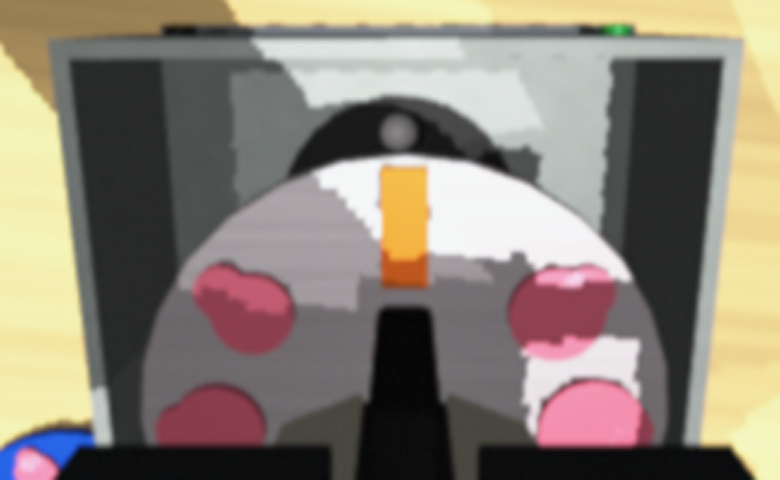

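Run:
```python
from h import *
s=np.load('s5.npy',allow_pickle=True).item();c=cam('wrist',s)
M=R.from_rotvec(s['ee_rot']).as_matrix()
q=lambda x,y:(150+(x-1)/3,110+(y-1)/3)
t=lambda P:(M.T@(P-s['position'])*1000).round(1)
z0=s['position'][2]-.2177
for n,p,z in(('ball0',(398,132),.026),('FR',(50,40),.115),('FL',(742,40),.115),('rim',(404,155),z0+.016),('mark out',(404,166),z0+.017),('mark in',(404,287),z0+.017),('gripbase',(404,307),z0+.017),('rimL',(141,395),z0+.016),('rimR',(667,395),z0+.016),('sideL@',(100,420),.115),('sideR@',(700,420),.115)):
    P=onz(c,q(*p),z);print(n,P.round(4),t(P))
```

```text
ball0 [0.5334 0.1356 0.026 ] [ 34.9  -2.3 395.6]
FR [0.5057 0.0234 0.115 ] [  74.1 -110.9  306.6]
FL [0.4829 0.2397 0.115 ] [ 74.1 106.5 306.6]
rim [0.5147 0.1362 0.22  ] [ 53.2   0.3 201.6]
mark out [0.5168 0.1364 0.221 ] [ 51.    0.3 200.6]
mark in [0.5428 0.1391 0.221 ] [ 25.    0.3 200.7]
gripbase [0.5473 0.1396 0.221 ] [ 20.4   0.3 200.7]
rimL [0.5745 0.0829 0.22  ] [ -0.7 -58.9 201.7]
rimR [0.5621 0.2007 0.22  ] [ -0.7  59.5 201.7]
sideL@ [0.6358 0.0392 0.115 ] [ -56.9 -108.9  306.7]
sideR@ [0.6132 0.2535 0.115 ] [-57.  106.6 306.8]
```

Run:
```python
from h import *
s=arm.observe();print(s['clock'],s['position'],s['dq'].round(3),s['force'])
```

```text
7.5 [0.56734837 0.14158767 0.4218028 ] [-0.001  0.001  0.     0.002  0.002 -0.     0.001] [-0.06914763  0.33344019 -2.23051148]
```

>>> move_arm([
  [1,-2.5,15,0],
  [1.3,-2.5,40,0],
  [1.3,-2.5,70,0],
  [1.3,-2.5,100,0],
  [1.3,-2.5,125,0],
  [1.3,-2.5,145,0],
  [1.3,-2.5,158,0],
  [1.3,-2.5,162,0],
  [1.3,-2.5,162,0],
])

```text
clock: 8.62
position: [0.5663, 0.139, 0.259]
ee_rot: [-0.167, 3.137, 0.0]
force: [0.0, 0.5, -4.0]
width: 0.13
```

Run:
```python
from h import *
s=arm.observe();print(s['clock'],s['position'],s['force'],s['ft_torque'])
w=arm.get_image('wrist')[:,:,::-1];d=arm.get_image('side')[:,:,::-1]
cv2.imwrite('pics/w6.png',w);cv2.imwrite('pics/si6.png',d)
cv2.imwrite('pics/c6.png',np.hstack([cv2.resize(w[110:280,150:410],(400,300)),cv2.resize(d[140:320,170:380],(400,343))[:300]]))
```

```text
8.625 [0.56626075 0.13904295 0.25902624] [ 0.00561255  0.49005438 -3.95356586] [ 0.12351003 -0.13724036 -0.02423373]
```

View pics/c6.png

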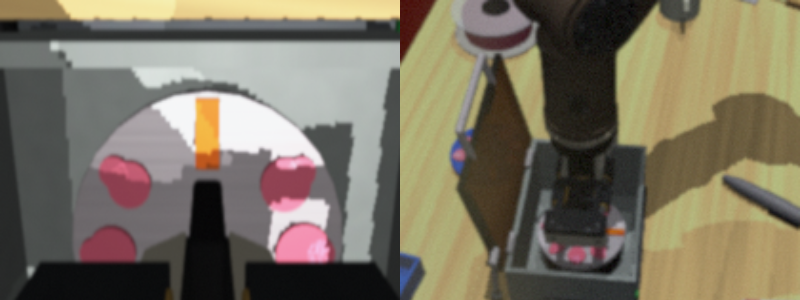

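The plate hangs inside the box, centred, with its mark towards the front wall. I'll ease it down.

>>> move_arm([
  [0,0,3,0],
  [0,0,6,0],
  [0,0,9,0],
  [0,0,11,0],
  [0,0,12,0],
  [0,0,12,0],
])

```text
clock: 9.48
position: [0.5661, 0.1389, 0.2467]
ee_rot: [0.167, -3.137, 0.0]
force: [0.0, -0.0, -2.8]
width: 0.131
```

>>> move_arm([
  [0,0,0.7,0],
  [0,0,1.4,0],
  [0,0,2,0],
  [0,0,2,0],
])

```text
clock: 9.98
position: [0.5663, 0.139, 0.2458]
ee_rot: [-0.166, 3.136, -0.001]
force: [-1.9, -1.4, 8.2]
width: 0.133
```

>>> move_arm([
  [0,0,-0.5,0],
  [0,0,-0.5,0],
  [0,0,-0.5,0],
  [0,0,-0.5,0],
  [0,0,-0.5,0],
  [0,0,-0.5,0],
], grip=45)

```text
clock: 10.72
position: [0.5661, 0.1389, 0.2452]
ee_rot: [0.167, -3.137, 0.0]
force: [0.8, 0.5, 1.0]
width: 0.49
```

Run:
```python
from h import *
s=arm.observe();print(s['clock'],s['position'],s['force'],s['ft_torque'],s['width'])
np.save('s7.npy',s,allow_pickle=True)
w=arm.get_image('wrist')[:,:,::-1];cv2.imwrite('pics/w7.png',w)
cv2.imwrite('pics/c7.png',cv2.resize(w[110:290,150:410],(780,540)))
```

```text
10.725 [0.56607542 0.13893355 0.24519093] [0.75341218 0.48225972 0.95412083] [ 0.1175202  -0.13701154 -0.00531762] 0.48971199431002504
```

View pics/c7.png

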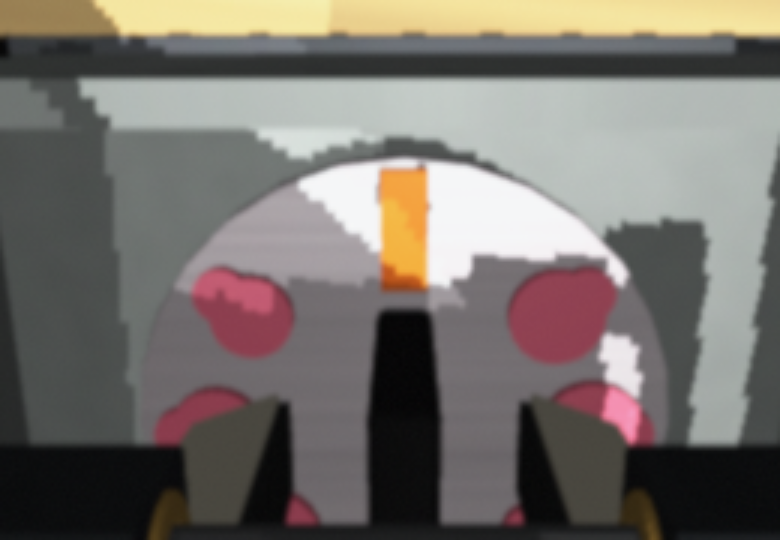

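>>> move_arm([
  [0,0,-10,0],
  [0,0,-35,0],
  [0,0,-75,0],
  [0,0,-120,0],
  [0,0,-165,0],
  [0,0,-210,0],
  [0,0,-250,0],
  [0,0,-280,0],
  [0,0,-295,0],
  [0,0,-295,0],
])

```text
clock: 12.02
position: [0.566, 0.1391, 0.5408]
ee_rot: [-0.167, 3.136, 0.0]
force: [0.1, -0.3, -1.3]
width: 0.488
```

Run:
```python
from h import *
s=arm.observe();print(s['clock'],s['position'],s['force'],s['joints'].round(2))
np.save('s8.npy',s,allow_pickle=True)
w=arm.get_image('wrist')[:,:,::-1];d=arm.get_image('side')[:,:,::-1];a=arm.get_image('scene')[:,:,::-1]
cv2.imwrite('pics/w8.png',w);cv2.imwrite('pics/si8.png',d);cv2.imwrite('pics/sc8.png',a)
cv2.imwrite('pics/c8.png',np.hstack([cv2.resize(w[100:280,140:410],(400,267)),cv2.resize(d[170:305,190:392],(400,267))]))
```

```text
12.025 [0.56597022 0.13913811 0.54083353] [ 0.1249031  -0.32054756 -1.26902287] [ 0.25  0.41 -0.87  1.4   0.31  1.46  1.07]
```

View pics/c8.png

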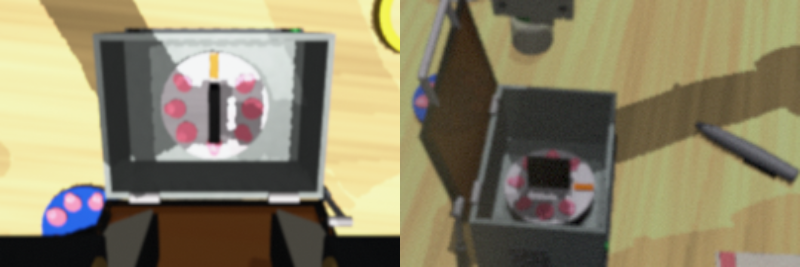

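View pics/sc8.png

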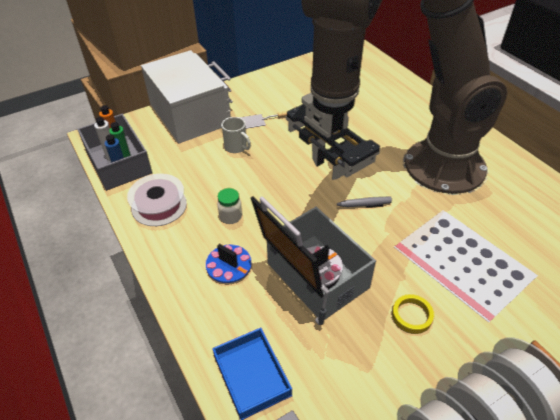

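The plate is level and centred in the box with its mark to the front, in both views. I'll move over the bar next and turn the gripper back.

Run:
```python
from h import *
s=arm.observe()
print(goto(s,[.689,.152,.54],6.0))
s8=np.load('s8.npy',allow_pickle=True).item();c=cam('wrist',s8);si=cam('side')
mw=(140+213.5*270/400,100+66*180/267);ms=(190+(584-400)*.505,170+187*.5056)
print('mark tri',tri([(c,mw),(si,ms)]))
```

```text
(array([-123.7,    0.2,   -1.4]), np.float64(1.572), 'yaw_y now', np.float64(96.09), 'tilt', array([-2.e-03, -7.e-04, -1.e+00]))
mark tri (array([0.52679876, 0.13508555, 0.047558  ]), [np.float64(2.2), np.float64(2.2)])
```

>>> move_arm([
  [-5,0,0,0.1],
  [-15,0,0,0.25],
  [-28,0,0,0.42],
  [-42,0,0,0.6],
  [-56,0,0,0.78],
  [-70,0,0,0.96],
  [-84,0,0,1.14],
  [-97,0,0,1.32],
  [-110,0,0,1.48],
  [-120,0,0,1.572],
  [-124,0,0,1.572],
  [-124,0,0,1.572],
  [-124,0,0,1.572],
])

```text
clock: 13.8
position: [0.6891, 0.152, 0.54]
ee_rot: [-2.1, -2.336, 0.001]
force: [-0.6, 0.3, 0.2]
width: 0.489
```

Run:
```python
from h import *
s=arm.observe();print(s['clock'],s['position'],s['force'],s['joints'].round(2),goto(s,[.689,.152,.54],6.0))
np.save('s9.npy',s,allow_pickle=True)
w=arm.get_image('wrist')[:,:,::-1]
cv2.imwrite('pics/w9.png',w)
```

```text
13.8 [0.68913037 0.15200722 0.54001445] [-0.60097096  0.33311537  0.21926399] [-0.05  0.56 -0.47  1.08  0.24  1.55 -0.35] (array([ 0. , -0.1,  0. ]), np.float64(0.002), 'yaw_y now', np.float64(6.09), 'tilt', array([-5.e-04, -1.e-04, -1.e+00]))
```

View pics/w9.png

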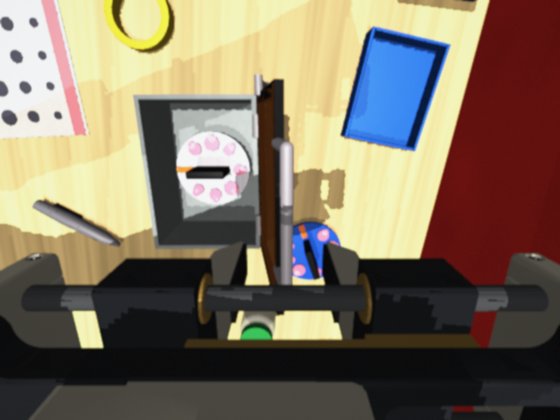

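Run:
```python
from h import *
s=np.load('s9.npy',allow_pickle=True).item();c=cam('wrist',s);si=cam('side');sc=cam('scene')
M=R.from_rotvec(s['ee_rot']).as_matrix();t=lambda P:(M.T@(P-s['position'])*1000).round(1)
im=cv2.imread('pics/w9.png');g=cv2.cvtColor(im,cv2.COLOR_BGR2GRAY)
for r in(160,190,220): print(r,g[r,272:300].tolist())
P=onz(c,(286,145),.309);print(P,t(P));print(proj(si,P),proj(sc,P))
cv2.imwrite('pics/c9.png',np.hstack([cv2.resize(im[60:210,210:360],(400,400)),cv2.resize(cv2.imread('pics/si8.png')[160:260,170:270],(400,400))]))
```

```text
160 [39, 36, 31, 32, 30, 31, 39, 75, 126, 162, 182, 198, 214, 230, 237, 234, 223, 206, 191, 174, 153, 164, 205, 219, 222, 225, 230, 236]
190 [42, 38, 33, 27, 25, 28, 36, 77, 129, 160, 181, 196, 209, 224, 230, 229, 217, 204, 191, 171, 146, 131, 139, 151, 152, 152, 150, 149]
220 [43, 40, 35, 27, 19, 16, 19, 32, 57, 78, 89, 94, 98, 100, 103, 104, 102, 98, 94, 91, 99, 122, 135, 136, 137, 133, 128, 123]
[0.68504034 0.21426616 0.309     ] [ 62.4   2.7 231. ]
[199.36142291 209.4510791 ] [296.60270478 234.11245692]
```

View pics/c9.png

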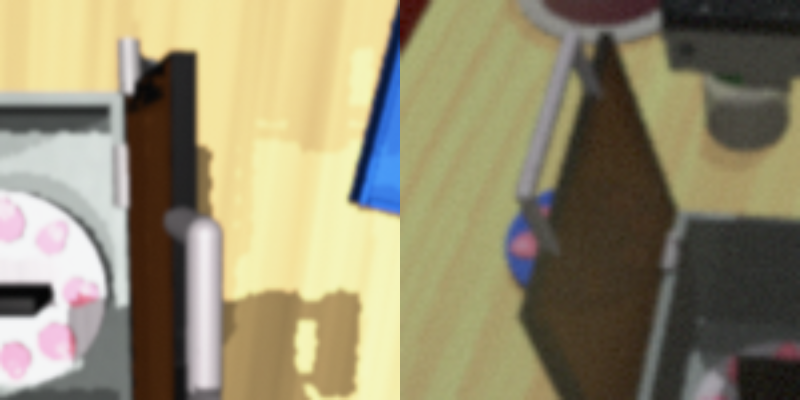

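Run:
```python
from h import *
s=np.load('s9.npy',allow_pickle=True).item();c=cam('wrist',s)
print(tri([(c,(286,143)),(cam('side'),(201.4,208.3))]))
```

```text
(array([0.68260853, 0.21470068, 0.31255797]), [np.float64(2.6), np.float64(2.6)])
```

>>> move_arm([
  [0,1.5,15,0],
  [0,1.5,35,0],
  [0,1.5,55,0],
  [0,1.5,67,0],
  [0,1.5,71,0],
  [0,1.5,71,0],
  [0,1.5,71,0],
])

```text
clock: 14.72
position: [0.691, 0.1523, 0.47]
ee_rot: [2.101, 2.334, 0.002]
force: [0.1, -0.0, 0.5]
width: 0.49
```

Run:
```python
from h import *
s=arm.observe();print(s['clock'],s['position'],s['force'])
w=arm.get_image('wrist')[:,:,::-1];d=arm.get_image('side')[:,:,::-1]
cv2.imwrite('pics/w10.png',w)
cv2.imwrite('pics/c10.png',np.hstack([cv2.resize(w,(400,300)),cv2.resize(d[100:280,130:370],(400,300))]))
```

```text
14.725 [0.69097201 0.15233685 0.47004199] [ 0.13273505 -0.01522884  0.48103161]
```

View pics/c10.png

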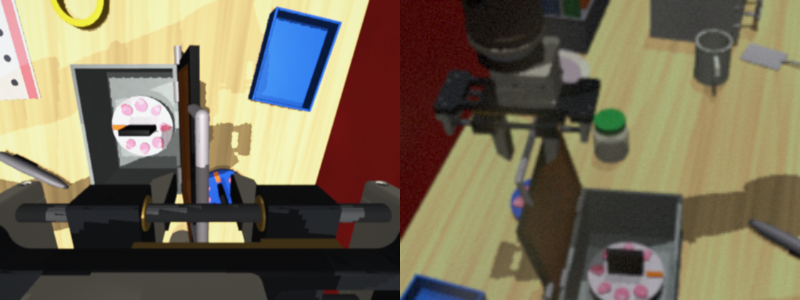

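The bar sits between the fingers (left panel, x about 202, against the finger middle at about 203), and the height measured from two views is 0.3126, against 0.309 in the text. I'll close on it.

>>> move_arm([
  [0,0,0,0],
  [0,0,0,0],
  [0,0,0,0],
  [0,0,0,0],
  [0,0,0,0],
  [0,0,0,0],
], grip=2, grip_force=25)

```text
clock: 15.58
position: [0.6906, 0.1522, 0.4692]
ee_rot: [-2.102, -2.335, 0.001]
force: [-3.4, -0.9, 1.9]
width: 0.096
```

Run:
```python
from h import *
s=arm.observe();print(s['clock'],s['position'],s['force'],s['width'],goto(s,s['position'],6))
th0=1.75
def bar(t): return np.array([-np.cos(t)*198+4*np.sin(t),np.sin(t)*198+4*np.cos(t)])
b0=bar(th0)
for t in np.append(np.linspace(1.75,0,22)[1:],[0]):
    d=bar(t)-b0;print(round(t,3),(d).round(1))
```

```text
15.575 [0.69060095 0.15221467 0.46922127] [-3.44089384 -0.8821815   1.9294864 ] 0.09593244293915502 (array([0., 0., 0.]), np.float64(0.0), 'yaw_y now', np.float64(6.02), 'tilt', array([-7.e-04, -3.e-04, -1.e+00]))
1.667 [-16.3   2.6]
1.583 [-32.7   3.8]
1.5 [-49.2   3.7]
1.417 [-65.7   2.2]
1.333 [-81.9  -0.7]
1.25 [-97.9  -5. ]
1.167 [-113.4  -10.5]
1.083 [-128.4  -17.3]
1.0 [-142.8  -25.3]
0.917 [-156.5  -34.6]
0.833 [-169.4  -44.9]
0.75 [-181.4  -56.2]
0.667 [-192.4  -68.5]
0.583 [-202.3  -81.7]
0.5 [-211.1  -95.7]
0.417 [-218.7 -110.3]
0.333 [-225.  -125.6]
0.25 [-230.1 -141.3]
0.167 [-233.8 -157.3]
0.083 [-236.2 -173.6]
0.0 [-237.2 -190.1]
0.0 [-237.2 -190.1]
```

>>> move_arm([
  [0,-8,-1.5,0],
  [0,-16.3,-2.6,0],
  [0,-32.7,-3.8,0],
  [0,-49.2,-3.7,0],
  [0,-65.7,-2.2,0],
  [0,-81.9,0.7,0],
  [0,-90,2.8,0],
  [0,-97.9,5,0],
  [0,-97.9,5,0],
])

```text
clock: 16.7
position: [0.593, 0.142, 0.4646]
ee_rot: [2.102, 2.335, -0.0]
force: [-2.4, -0.8, 6.6]
width: 0.099
```

Run:
```python
from h import *
s=arm.observe();print(s['clock'],s['position'],s['force'],s['width'],s['position']-[.6906,.1522,.4692])
d=arm.get_image('side')[:,:,::-1];a=arm.get_image('scene')[:,:,::-1]
cv2.imwrite('pics/c11.png',np.hstack([cv2.resize(a[140:320,200:440],(400,300)),cv2.resize(d[100:280,130:370],(400,300))]))
```

```text
16.7 [0.59301573 0.14197292 0.46462627] [-2.44393672 -0.79384803  6.59049967] 0.09879375080879112 [-0.09758427 -0.01022708 -0.00457373]
```

View pics/c11.png

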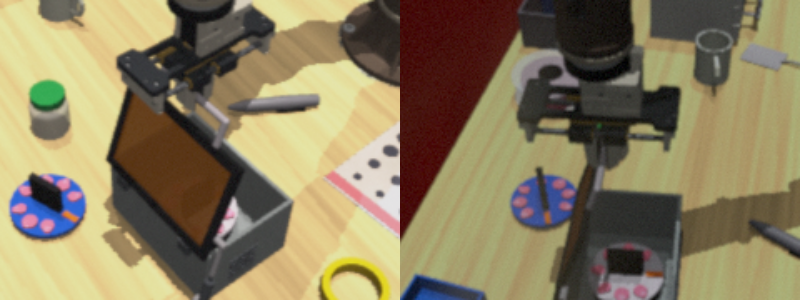

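>>> move_arm([
  [0,-7.8,2.5,0],
  [0,-15.5,5.5,0],
  [0,-30.5,12.3,0],
  [0,-44.9,20.3,0],
  [0,-58.6,29.6,0],
  [0,-71.5,39.9,0],
  [0,-83.5,51.2,0],
  [0,-94.5,63.5,0],
  [0,-104.4,76.7,0],
  [0,-109,83.5,0],
  [0,-113.2,90.7,0],
  [0,-113.2,90.7,0],
])

```text
clock: 18.3
position: [0.4807, 0.1302, 0.373]
ee_rot: [-2.101, -2.335, 0.001]
force: [-2.0, 1.4, -1.5]
width: 0.096
```

Run:
```python
from h import *
s=arm.observe();print(s['clock'],s['position'],s['force'],s['width'])
w=arm.get_image('wrist')[:,:,::-1];a=arm.get_image('scene')[:,:,::-1]
cv2.imwrite('pics/c12.png',np.hstack([cv2.resize(a[140:320,200:440],(400,300)),cv2.resize(w,(400,300))]))
```

```text
18.3 [0.48068752 0.13016754 0.37300246] [-2.03672324  1.39109254 -1.4520374 ] 0.0955329812705323
```

View pics/c12.png

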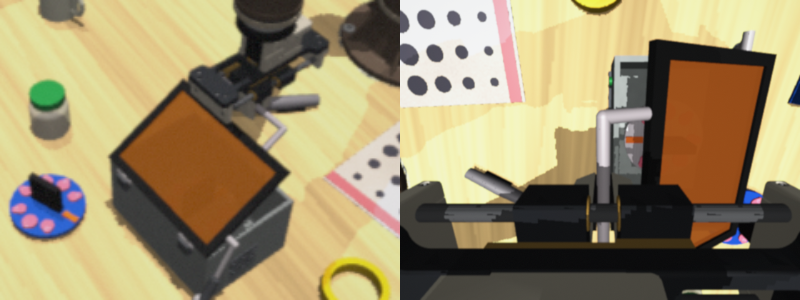

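>>> move_arm([
  [0,-3.9,7.2,0],
  [0,-7.6,14.6,0],
  [0,-10.9,22.2,0],
  [0,-13.9,29.9,0],
  [0,-16.6,37.7,0],
  [0,-19,45.6,0],
  [0,-21,53.6,0],
  [0,-22.7,61.6,0],
  [0,-24.1,69.7,0],
  [0,-25.1,77.9,0],
  [0,-25.7,84,0],
  [0,-26,89,0],
  [0,-26,89,0],
])

```text
clock: 20.02
position: [0.455, 0.1274, 0.2842]
ee_rot: [-2.101, -2.335, 0.001]
force: [-3.9, 1.5, -1.4]
width: 0.102
```

Run:
```python
from h import *
s=arm.observe();print(s['clock'],s['position'],s['force'],s['width'])
w=arm.get_image('wrist')[:,:,::-1];a=arm.get_image('scene')[:,:,::-1]
cv2.imwrite('pics/c13.png',np.hstack([cv2.resize(a[140:320,200:440],(400,300)),cv2.resize(w,(400,300))]))
```

```text
20.025 [0.45497651 0.12739375 0.28417122] [-3.87311905  1.54677778 -1.41024128] 0.10166338707899233
```

View pics/c13.png

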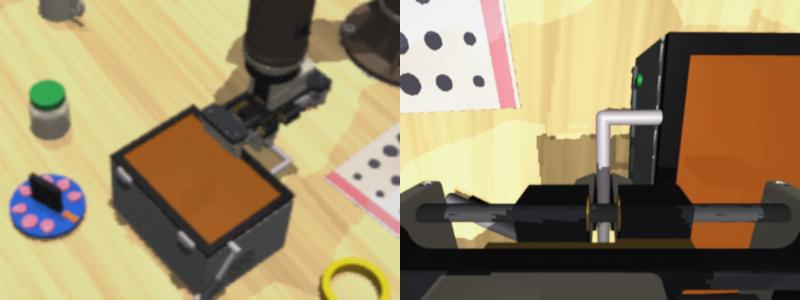

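>>> move_arm([
  [0,0,1,0],
  [0,0,2,0],
  [0,0,3,0],
  [0,0,4,0],
  [0,0,4,0],
])

```text
clock: 20.75
position: [0.4548, 0.1274, 0.2805]
ee_rot: [-2.102, -2.335, 0.001]
force: [-5.6, 2.0, -2.3]
width: 0.1
```

>>> move_arm([
  [0,0,1,0],
  [0,0,2,0],
  [0,0,2.5,0],
  [0,0,2.5,0],
])

```text
clock: 21.25
position: [0.4547, 0.1274, 0.278]
ee_rot: [-2.102, -2.335, 0.001]
force: [-5.2, 1.9, -1.9]
width: 0.097
```

>>> move_arm([
  [0,0,1,0],
  [0,0,2,0],
  [0,0,2,0],
])

```text
clock: 21.62
position: [0.4547, 0.1274, 0.2762]
ee_rot: [-2.102, -2.335, 0.001]
force: [-5.8, 1.4, 2.2]
width: 0.094
```

>>> move_arm([
  [0,0,0.8,0],
  [0,0,1.5,0],
  [0,0,1.5,0],
])

```text
clock: 22.0
position: [0.4546, 0.1275, 0.2758]
ee_rot: [2.101, 2.334, -0.001]
force: [-10.4, -0.1, 18.6]
width: 0.1
```

Run:
```python
from h import *
s=arm.observe();print(s['clock'],s['position'],s['force'],s['width'])
d=arm.get_image('side')[:,:,::-1];a=arm.get_image('scene')[:,:,::-1];cv2.imwrite('pics/si14.png',d);cv2.imwrite('pics/sc14.png',a)
cv2.imwrite('pics/c14.png',np.hstack([cv2.resize(a[200:320,240:400],(400,300)),cv2.resize(d[170:320,180:380],(400,300))]))
```

```text
22.0 [0.45462009 0.12751197 0.27579403] [-10.37756105  -0.14827026  18.63152847] 0.09983674335916787
```

View pics/c14.png

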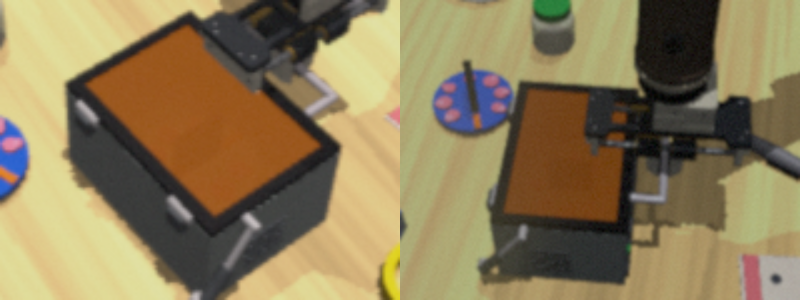

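>>> move_arm([
  [0,0,0,0],
  [0,0,0,0],
  [0,0,0,0],
  [0,0,0,0],
], grip=20)

```text
clock: 22.6
position: [0.4553, 0.1273, 0.2745]
ee_rot: [2.102, 2.334, 0.0]
force: [0.3, 0.2, -0.0]
width: 0.216
```

Run:
```python
from h import *
s=arm.observe();print(s['clock'],s['position'],s['force'],s['width'])
w=arm.get_image('wrist')[:,:,::-1];cv2.imwrite('pics/w15.png',w)
```

```text
22.6 [0.45530239 0.12727752 0.27450621] [ 0.27826969  0.16420726 -0.01882432] 0.21563103659117042
```

View pics/w15.png

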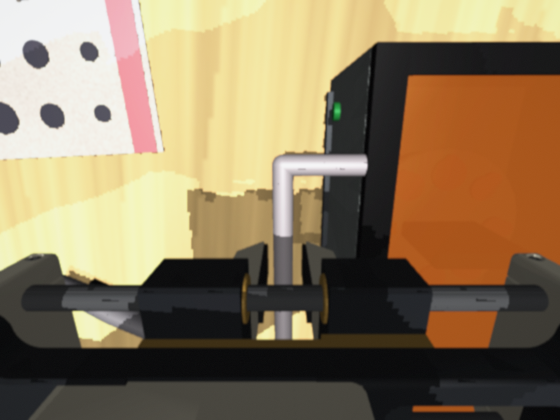

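The fingers are clear on both sides of the bar at (284,250), and the force is zero. I'll lift straight off.

>>> move_arm([
  [0,0,-6,0],
  [0,0,-18,0],
  [0,0,-40,0],
  [0,0,-75,0],
  [0,0,-115,0],
  [0,0,-150,0],
  [0,0,-170,0],
  [0,0,-170,0],
  [0,0,-170,0],
])

```text
clock: 23.78
position: [0.4548, 0.1272, 0.4441]
ee_rot: [-2.102, -2.335, 0.001]
force: [-1.4, 0.5, -0.5]
width: 0.218
```

Run:
```python
from h import *
s=arm.observe();print(s['clock'],s['position'],s['force'],s['width'],s['dq'].round(3))
np.save('s16.npy',s,allow_pickle=True)
w=arm.get_image('wrist')[:,:,::-1];d=arm.get_image('side')[:,:,::-1];a=arm.get_image('scene')[:,:,::-1]
cv2.imwrite('pics/w16.png',w);cv2.imwrite('pics/sc16.png',a);cv2.imwrite('pics/si16.png',d)
cv2.imwrite('pics/c16.png',np.vstack([np.hstack([cv2.resize(a[200:320,240:400],(400,300)),cv2.resize(d[170:320,180:380],(400,300))]),np.hstack([cv2.resize(w,(400,300)),cv2.resize(a,(400,300))])]))
```

```text
23.775 [0.45475144 0.12724727 0.44410389] [-1.40996196  0.48881012 -0.53406146] 0.2184189680319178 [-0.004  0.013  0.001  0.011  0.002 -0.002 -0.002]
```

View pics/c16.png

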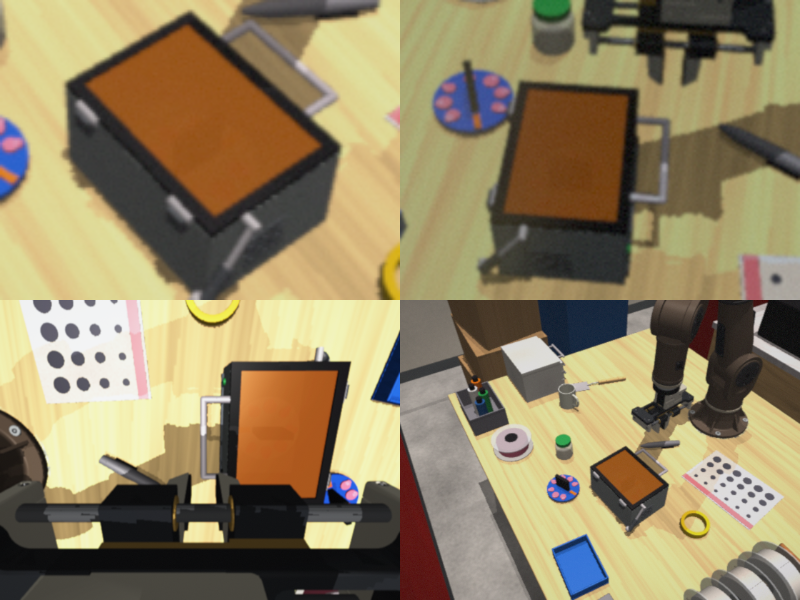

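The flap lies flush on the box, the arm is clear, and the jar, mug and tape are where they were. One last check on the bar's height.

Run:
```python
from h import *
s=np.load('s16.npy',allow_pickle=True).item();c=cam('wrist',s);si=cam('side');sc=cam('scene')
wv=lambda x,y:(x*1.4,(y-300)*1.4); f=lambda x,y:(180+(x-400)/2,170+y/2); g=lambda x,y:(240+x*.4,200+y*.4)
print(tri([(c,wv(204,401)),(si,f(664,198))]),tri([(c,wv(204,401)),(si,f(664,198)),(sc,g(333,98))]))
print(tri([(si,f(664,198)),(sc,g(333,98))]))
for a in(.02,.0): pass
print(arm.sign_off())
```

```text
(array([0.44826968, 0.18470786, 0.12098447]), [np.float64(3.0), np.float64(3.0)]) (array([0.44787505, 0.18613543, 0.11807533]), [np.float64(3.7), np.float64(3.9), np.float64(4.4)])
(array([0.44584563, 0.18646916, 0.11732851]), [np.float64(3.7), np.float64(3.7)])
the job is handed in; nothing more can be done
None
```

I put the plate in the curing box, shut the flap gently, let go of the bar, lifted clear and handed the job in at about 24 s; the hand-in gives no verdict.

**Plate:** I gripped it by its black grip and turned it so the orange mark faces the box's front. I lowered it until about 8 N of contact at the expected height (TCP 0.2458 m, 0.246 expected), then released it. Afterwards it looked level and centred in two views. The mark was measured at 0.0476 m high against 0.0453 m expected, which is within the camera error.

**Flap:** I held it by the bar all the way down, slowing to about 0.07 m/s over the last half radian. I pressed until it met the box firmly (about 18 N) before opening the fingers.
- **Bar height:** it read 0.117–0.121 m from different camera pairs, against 0.119 m for shut.
- **Bystanders:** the jar, mug and tape ring look unmoved in the last picture.

**Disagreements:**
- The wrist camera's reported calibration changed by 1–3 mm between poses, and it disagreed with the fixed cameras by up to about 4 mm on the plate in hand and the balls. I set the placing from the plate and ball 0 seen in the same wrist picture.
- The last bar measurements did not agree closely either: the rays missed each other by 3–4 mm.
- With the flap shut I could not see the plate again, so its final seating rests on the check before closing.

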